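# Run a fingertip along the caps to close the sample rack

## Robot

A 6-joint arm with a two-finger parallel gripper is mounted at the origin on a cart in front of the work surface, level with it; the furniture and walls round the work are solid. World frame = base frame: x ahead of the robot, y to its left, z up, the work surface at z = 0. Lengths are in m, angles in rad, forces in N, time in s.
With the tool pointing down it reaches from about 0.25 to 0.85 m from the base axis. Payload 12.5 kg.
Tool frame: the origin (TCP) lies at the very end of the fingers, on their centre line; the grasp point (between the pads) lies 19 mm behind it; z points along the fingers, y is the line along which they close (so a half turn about z gives the same grasp; the last joint's range is limited). The gripper opens to 93 mm and grips with 3 to 60 N. Pads are 15 mm wide; open, the fingers measure 128 mm over their backs; the gripper's body (75 mm by 188 mm) begins 65 mm behind the grasp point.
Start: joints at [1.227, 0.351, 1.652, -0, 1.139, -0.085], TCP at [0.141, 0.532, 0.219] pointing down, gripper open.
Joint ranges: [-2.75, 2.75], [-0.79, 2.1], [0.01, 2.65], [-1.57, 4.71], [0.07, 3.14], [-2.87, 2.87]. Speed limits (rad/s): [2.22, 2.22, 2.79, 3.14, 3.14, 3.14].

## Interface

Orientations are given as [roll, pitch, yaw] about the fixed x, y, z axes, in that order (R = Rz(yaw) Ry(pitch) Rx(roll)).
In Python, from rig import bot, camera, camera_info, finish_job, cut_out gives the robot as it stands.
- The arm moves only by the shell command python3 -m jog 'ROWS' [FORCE]. ROWS is JSON, a list of rows, each a list of 5 numbers: the gripper command: -1 is shut, 1 is fully open, values between are in proportion, then the shift along the tool's x, y, z in cm, then the turn about the tool's z in degrees. A call has 1 to 8 rows; each row is the pose to reach, as a shift and turn from the pose commanded when the call began, along the tool's axes at that moment; what a row does not reach only later rows make up. A row lasts 1/10 s, in which the tool goes at most 50 mm and 8.59 degrees, less where a joint would pass 70% of its speed; a pose out of reach is approached as far as the arm can. A call with a gripper value outside its range is refused whole. The fingers move at their own pace and stop on an object; FORCE is the grip in N (left out, the last holds). Time passes only in rows, so rows that repeat a pose let the fingers close. It gives the time, the measured TCP pose, the force, the opening and the grip force at its end, in the units of the state.
- bot.get_state(): the state, without advancing time (a new reading comes with each control period).
- camera(name): name is "scene" or "side" or "wrist"; returns the picture (400x640x3 uint8, blue, green, red); there is no depth.
- camera_info(name): a dict with "fx", "fy", "cx", "cy" (pixels), "xyz" and "attitude" of the camera in the world. Camera axes: x right, y down, z forward; pixel columns grow to the right and rows downward; lengths in m; the calibration is good to about 2 mm. A picture is of the moment at which its call begins: read the wrist's pose just before it. camera_info takes no time and is no camera call; for the wrist camera it gives the pose at the moment of the call.
- finish_job(): hands the job in; it is judged then, once.
Trained networks look in the newest picture that a camera, given by its name, has taken for a name from the list of things; names that differ only in an ending like _2 or _b are one class to them, and where a whole thing is asked for, a point or a joint stands for the part that bears it (a point fixed in the world has none). Each returns a list of dicts, best first, with "confidence" (0 to 1); they miss things now and then, are a little off and sometimes report something else, mostly with a low value. They report only what shows in the picture. A call takes as long as a camera call. They do not tell look-alikes from the thing itself.
- cut_out(camera, name): "mask" (400x640 bool, what is visible of it) and "position" ([column, row] in pixels, amid what is visible of it).
The state is a dict: "time": time; "joint_pos": joint angles; "qvel": joint speeds; "tau": joint torques, N m; "tool_pos": TCP position; "tcp_rot": TCP orientation; "contact_force": force on the tool from outside, world axes, zero at the start; "wrist_torque": the same for the moment, N m; "width": finger opening in m; "grip_force": force on a finger pad.
Only numpy, scipy, OpenCV 4.12 (cv2) and the standard library are available. Lean on these libraries where they do the work, as an engineer would, in place of code of your own. Each camera call takes 0.05 s, during which the arm holds its last target. There are 200 camera calls.

## Task

Close the six sample caps in the curved rack: starting at the blue cap, run the shut fingertips gently along the row to the red cap, pressing each cap down in turn until its top is flush with the rails beside it. Skip none, do not grip, lift or shove the rack, leave the things around it alone, and finish with the hand clear.

Things in the scene. Friction and masses are not known exactly. Their poses are not given: they have to be found in the camera images.
- cap_rack: loose curved rack (1.5 kg), 70 x 200 mm, grey, dark foot; 30 mm wide trough of six caps between two aluminium rails, rail tops 40 mm high. Origin: underside centre, z up. Cap centres: arc of radius 160 mm about rack point x=-150, y=0 mm, at -29.5, -17.7, -5.9, 5.9, 17.7, 29.5 degrees from rack +x (33 mm apart); blue cap 1 at the -y end, red cap 6 at +y. The row may lie in any direction.
- cap_1_top (a point): middle of the top of cap 1 (blue, the first of the row): a shallow cone, 28 mm across at its edge, 6 mm high, 9 mm nearly flat in the middle; moves with the cap. Unpressed it stands up to 5.5 mm above the rail tops, 45.5 mm above the worktop.
- cap_1 (a joint): how far cap 1 has been pressed down, m: 0 = standing proud (starts at 0 to 0.0008), 0.0055 = stop, top level with the rail tops. It slides down against about 2 N of friction and stays where it is left; it cannot be pulled up out of the rack.
- cap_2_top (a point): middle of the top of cap 2 (white, number 2 counted from the blue end): a shallow cone, 28 mm across at its edge, 6 mm high, 9 mm nearly flat in the middle; moves with the cap. Unpressed it stands up to 5.5 mm above the rail tops, 45.5 mm above the worktop.
- cap_2 (a joint): how far cap 2 has been pressed down, m: 0 = standing proud (starts at 0 to 0.0008), 0.0055 = stop, top level with the rail tops. It slides down against about 2 N of friction and stays where it is left; it cannot be pulled up out of the rack.
- cap_3_top (a point): middle of the top of cap 3 (white, number 3 counted from the blue end): a shallow cone, 28 mm across at its edge, 6 mm high, 9 mm nearly flat in the middle; moves with the cap. Unpressed it stands up to 5.5 mm above the rail tops, 45.5 mm above the worktop.
- cap_3 (a joint): how far cap 3 has been pressed down, m: 0 = standing proud (starts at 0 to 0.0008), 0.0055 = stop, top level with the rail tops. It slides down against about 2 N of friction and stays where it is left; it cannot be pulled up out of the rack.
- cap_4_top (a point): middle of the top of cap 4 (white, number 4 counted from the blue end): a shallow cone, 28 mm across at its edge, 6 mm high, 9 mm nearly flat in the middle; moves with the cap. Unpressed it stands up to 5.5 mm above the rail tops, 45.5 mm above the worktop.
- cap_4 (a joint): how far cap 4 has been pressed down, m: 0 = standing proud (starts at 0 to 0.0008), 0.0055 = stop, top level with the rail tops. It slides down against about 2 N of friction and stays where it is left; it cannot be pulled up out of the rack.
- cap_5_top (a point): middle of the top of cap 5 (white, number 5 counted from the blue end): a shallow cone, 28 mm across at its edge, 6 mm high, 9 mm nearly flat in the middle; moves with the cap. Unpressed it stands up to 5.5 mm above the rail tops, 45.5 mm above the worktop.
- cap_5 (a joint): how far cap 5 has been pressed down, m: 0 = standing proud (starts at 0 to 0.0008), 0.0055 = stop, top level with the rail tops. It slides down against about 2 N of friction and stays where it is left; it cannot be pulled up out of the rack.
- cap_6_top (a point): middle of the top of cap 6 (red, the last of the row): a shallow cone, 28 mm across at its edge, 6 mm high, 9 mm nearly flat in the middle; moves with the cap. Unpressed it stands up to 5.5 mm above the rail tops, 45.5 mm above the worktop.
- cap_6 (a joint): how far cap 6 has been pressed down, m: 0 = standing proud (starts at 0 to 0.0008), 0.0055 = stop, top level with the rail tops. It slides down against about 2 N of friction and stays where it is left; it cannot be pulled up out of the rack.
- vial: small brown vial with a dark blue cap, 12 mm across and 30 mm tall, standing at the hollow side of the rack; bystander, leave alone. Origin: centre of its underside.
- crucible: white crucible, 45 mm across, 21 mm tall, standing at the bulging side of the rack; bystander, leave alone. Origin: centre of its underside.
- bottle_a: sample bottle with a black cap, 25 mm across, 76 mm tall; bystander, leave alone. Origin: centre of its underside.
- bottle_b: a second sample bottle with a black cap, 25 mm across, 76 mm tall; bystander, leave alone. Origin: centre of its underside.
- buffer_bottle: bottle with a blue cap, 48 mm across, 109 mm tall; bystander, leave alone. Origin: centre of its underside.
- marker_red: white marker with a red cap, 140 mm long, 21 mm wide, 19 mm high, lying to the left of the rack; bystander, leave alone. Origin: centre of its underside.
- beam_edge (a point): fixed point on the worktop, 0.51 m straight under the lower front edge of the black shelf beam that runs left to right over the back of the worktop; gas taps hang in front of it at the left, down to about 0.46 m above the worktop. Keep the wrist below or in front of them: come to the rack low and from the front.
Things that resemble listed ones, but are neither listed nor needed, are in the scene too. Of the things that look like the cap_rack, the larger one is meant.

How it is judged:
By the outcome, as a careful person would: the job done as asked, in the order asked, and still so for the second after the job is handed in, with the robot touching nothing.
It also fails if it takes over 42 s, if anything falls off the work surface, if the arm or the gripper's body presses on something with over 40 N, if the wrist force passes 120 N, or if a joint passes its speed limit or range.

## Working session

There is one attempt and no reset: what is moved stays moved. The work goes in short steps, Python scripts to look and compute and a shell command to move; the robot and the scene stay as the last step left them, time stands still between calls to the robot, and variables do not carry over. Pictures are saved under pics/ and viewed, at most 10 in all, crops included, and the job is handed in when it is done.

```bash
mkdir -p pics; ls
python3 - <<'E'
from rig import *
import cv2,numpy as np
s=bot.get_state();print(s)
for n in("scene","side","wrist"):
    im=camera(n);cv2.imwrite(f"pics/{n}0.png",im);print(n,camera_info(n))
    for k in("cap_rack","cap_1_top","cap_6_top","cap_3_top"):
        print(k,[(round(d["confidence"],2),np.round(d["position"]).tolist(),int(d["mask"].sum())) for d in cut_out(n,k)])
E
```

```text
pics
{'time': 0.0, 'joint_pos': array([ 1.22738153e+00,  3.51224335e-01,  1.65239101e+00, -3.11885566e-05,
        1.13908741e+00, -8.46201093e-02]), 'qvel': array([-0.00099644,  0.00068287, -0.00087724, -0.00036777,  0.00029263,
        0.00052417]), 'tau': array([ 6.71760918e-04, -4.97334802e+01, -2.85251552e+01,  6.98763784e-02,
        2.58242298e-02, -8.09358698e-05]), 'tool_pos': array([0.1406371 , 0.53137843, 0.21812052]), 'tcp_rot': array([-3.14048414e+00, -6.56129857e-05,  2.88281099e+00]), 'contact_force': array([-0.07077496,  0.08148812,  0.50517578]), 'wrist_torque': array([ 0.05219652, -0.00453771, -0.00097941]), 'grip_force': 0.0, 'width': 0.09268386484473443}
scene {'fx': 419.8581662006212, 'fy': 419.8581662006212, 'cx': 314.27319106188634, 'cy': 201.6973065984522, 'xyz': array([-0.12473113, -1.04826542,  0.86540269]), 'attitude': array([-2.18083754,  0.02141674, -0.59559149])}
cap_rack [(0.94, [384.0, 320.0], 1170)]
cap_1_top [(0.42, [362.0, 323.0], 37), (0.38, [254.0, 189.0], 131)]
cap_6_top []
cap_3_top []
side {'fx': 520.6169843338387, 'fy': 520.6169843338387, 'cx': 314.21754088644667, 'cy': 200.08272192559156, 'xyz': array([0.50524913, 1.24195293, 1.01957367]), 'attitude': array([-2.215138  , -0.02027431, -3.11864777])}
cap_rack [(0.91, [315.0, 201.0], 1087), (0.79, [350.0, 133.0], 451)]
cap_1_top []
cap_6_top [(0.37, [310.0, 207.0], 43), (0.21, [296.0, 190.0], 113)]
cap_3_top []
wrist {'fx': 275.9950176439866, 'fy': 275.9950176439866, 'cx': 317.8800327482519, 'cy': 197.20765720833273, 'xyz': array([0.06488796, 0.55218343, 0.38527047]), 'attitude': array([2.85273491e+00, 6.85501883e-04, 1.31049410e+00])}
cap_rack []
cap_1_top []
cap_6_top []
cap_3_top []
```

```bash
cat > h.py <<'E'
import numpy as np,cv2
from scipy.spatial.transform import Rotation as R
from rig import *
def px2w(n,uv,z,ci=None):
    c=ci or camera_info(n); d=R.from_euler("xyz",c["attitude"]).apply([(uv[0]-c["cx"])/c["fx"],(uv[1]-c["cy"])/c["fy"],1])
    return c["xyz"]+d*(z-c["xyz"][2])/d[2]
def w2px(p,c):
    q=R.from_euler("xyz",c["attitude"]).inv().apply(np.asarray(p)-c["xyz"])
    return np.stack([q[...,0]/q[...,2]*c["fx"]+c["cx"],q[...,1]/q[...,2]*c["fy"]+c["cy"]],-1)
E
python3 - <<'E'
from h import *
a=cv2.imread("pics/scene0.png");b=cv2.imread("pics/side0.png")
cv2.imwrite("pics/a.png",cv2.resize(a[250:390,290:490],None,fx=4,fy=4))
cv2.imwrite("pics/b.png",cv2.resize(b[100:250,220:420],None,fx=4,fy=4))
print(px2w("scene",(384,320),.03),px2w("side",(315,201),.03),px2w("side",(350,133),.03))
E
```

```text
[ 0.38490749 -0.57077505  0.03      ] [ 0.51283372 -0.07085739  0.03      ] [ 0.38824083 -0.51012678  0.03      ]
```

View pics/a.png

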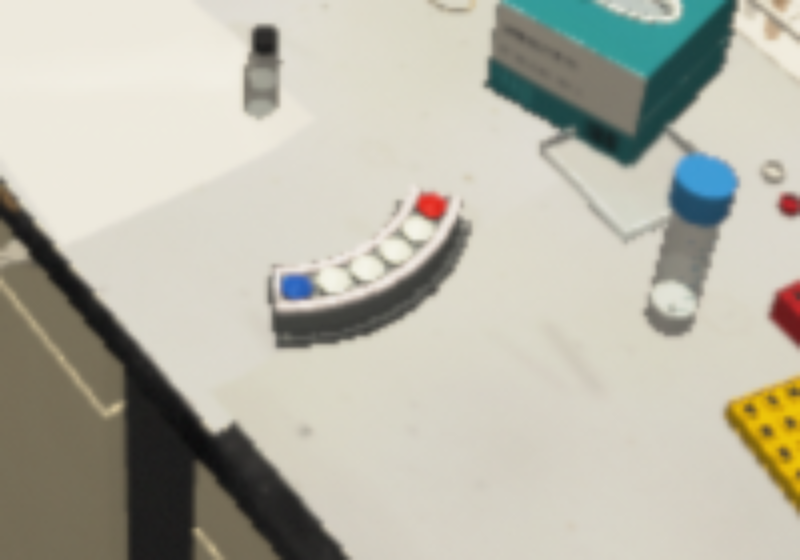

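View pics/b.png

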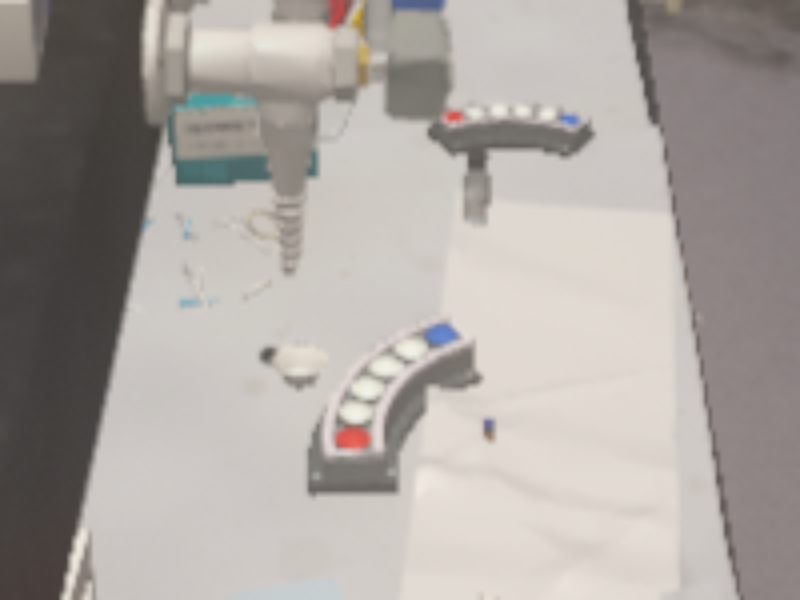

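View pics/scene0.png

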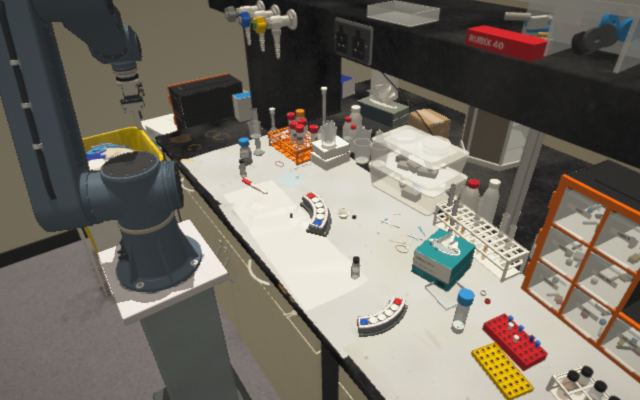

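Run:
```python
from h import *
from scipy.optimize import least_squares
A=np.radians([-29.5,-17.7,-5.9,5.9,17.7,29.5]);C=np.c_[-.15+.16*np.cos(A),.16*np.sin(A)]
P={}
for n,(x0,y0,x1,y1) in dict(scene=(295,180,340,245),side=(290,170,350,225)).items():
    im=cv2.imread(f"pics/{n}0.png").astype(int);h=np.zeros(im.shape[:2],bool);h[y0:y1,x0:x1]=1
    b,g,r=im[...,0],im[...,1],im[...,2]
    for nm,m in dict(blue=(b-r>60)&h,red=(r-b>60)&h).items():
        v,u=np.nonzero(m); P[n,nm]=(u.mean(),v.mean()); w=px2w(n,P[n,nm],.044);print(n,nm,len(u),P[n,nm],w.round(4))
def top(p,i):
    c,s=np.cos(p[2]),np.sin(p[2]);x,y=C[i];return np.array([p[0]+c*x-s*y,p[1]+s*x+c*y,.0435])
ci={n:camera_info(n) for n in("scene","side")}
f=lambda p:np.concatenate([w2px(top(p,0 if k[1]=="blue" else 5),ci[k[0]])-P[k] for k in P])
for y in(0,1.5,3,-1.5):
    r=least_squares(f,[.51,-.07,y]);print(r.x,r.cost,r.fun.round(1))
sm=[px2w("side",(220+x/4,100+y/4),.03) for x,y in((454,116),(570,119))];print(sm,np.linalg.norm(sm[0]-sm[1]))
```

```text
scene blue 34 (np.float64(317.3235294117647), np.float64(221.91176470588235)) [ 0.4648 -0.1644  0.044 ]
scene red 31 (np.float64(310.19354838709677), np.float64(195.06451612903226)) [ 0.5313 -0.0235  0.044 ]
side blue 26 (np.float64(329.7692307692308), np.float64(183.19230769230768)) [ 0.4666 -0.1512  0.044 ]
side red 40 (np.float64(307.725), np.float64(209.125)) [ 0.534 -0.01   0.044]
[ 0.51012658 -0.09219098 -0.44145487] 2.6274992442934084 [-0.5 -1.  -0.5 -1.1 -0.  -1.2  0.  -1.1]
[ 0.51012658 -0.09219098 -0.44145487] 2.6274992442934515 [-0.5 -1.  -0.5 -1.1 -0.  -1.2  0.  -1.1]
[ 0.51012658 -0.09219098  5.84173044] 2.627499244293381 [-0.5 -1.  -0.5 -1.1 -0.  -1.2  0.  -1.1]
[ 0.51012658 -0.09219098 -0.44145487] 2.62749924429349 [-0.5 -1.  -0.5 -1.1 -0.  -1.2  0.  -1.1]
[array([ 0.45128353, -0.53759594,  0.03      ]), array([ 0.33891351, -0.53834849,  0.03      ])] 0.11237254434816092
```

The big rack is the one at (0.51, -0.09), with the row running from about (0.466, -0.158) for blue to (0.533, -0.017) for red. The other rack's chord is only about 112 mm, so it's the look-alike. I'm moving the shut hand low and from the front to just before cap 1.

```bash
python3 -m jog '[[-1,-2.9,-3.8,0.4,8.1],[-1,-5.8,-7.6,0.8,16.2],[-1,-8.7,-11.5,1.2,24.3],[-1,-11.6,-15.3,1.6,32.4],[-1,-14.5,-19.2,2,40.5],[-1,-17.4,-23,2.4,48.6],[-1,-20.3,-26.8,2.8,56.7],[-1,-23.2,-30.7,3.4,65]]' 15
cat > d.py <<'E'
import sys
from h import *
def delta(x,y,z,yawdeg):
    s=bot.get_state();M=R.from_euler("xyz",s["tcp_rot"]);p=s["tool_pos"]
    d=M.inv().apply(np.array([x,y,z])-p)*100
    t=-(yawdeg-np.degrees(s["tcp_rot"][2]));t=(t+180)%360-180
    print("tcp",p.round(4),np.degrees(s["tcp_rot"]).round(1),"t",round(s["time"],2),"F",s["contact_force"].round(1),"-> cm",d.round(2),"turn",round(t,1))
if __name__=="__main__": delta(*map(float,sys.argv[1:]))
E
python3 d.py .433 -.181 .15 35
```

```text
time: 1.55
tool_pos: [0.2869, 0.174, 0.1849]
tcp_rot: [3.14, -0.0, 1.743]
contact_force: [2.2, 0.7, -0.7]
width: 0.0334
grip_force: 0.0
tcp [0.2869 0.174  0.1849] [179.9  -0.   99.9] t 1.55 F [ 2.2  0.7 -0.7] -> cm [-37.48   8.3    3.49] turn 64.9
```

```bash
python3 -m jog '[[-1,-4.7,1,0.4,8.1],[-1,-9.4,2.1,0.8,16.2],[-1,-14.1,3.1,1.2,24.3],[-1,-18.8,4.1,1.7,32.4],[-1,-23.5,5.2,2.2,40.5],[-1,-28.2,6.2,2.6,48.6],[-1,-32.9,7.2,3,56.7],[-1,-37.4,8.3,3.4,65]]'; python3 -m jog '[[-1,0,0,0,0],[-1,0,0,0,0]]'
python3 - <<'E'
from h import *
ci=camera_info("wrist");im=camera("wrist");cv2.imwrite("pics/w1.png",im);print(ci)
for k in("cap_rack","cap_1_top","cap_6_top","cap_3_top"):
    print(k,[(round(d["confidence"],2),np.round(d["position"]).tolist(),int(d["mask"].sum())) for d in cut_out("wrist",k)])
E
python3 d.py .433 -.181 .15 35
```

```text
time: 2.35
tool_pos: [0.4346, -0.1803, 0.1505]
tcp_rot: [3.141, -0.0, 0.607]
contact_force: [0.5, -0.4, 1.3]
width: 0.0001
grip_force: 0.0
time: 2.55
tool_pos: [0.4339, -0.1783, 0.1503]
tcp_rot: [-3.141, 0.0, 0.613]
contact_force: [-0.4, -0.5, -0.7]
width: 0.0006
grip_force: 0.0
{'fx': 275.9950176439866, 'fy': 275.9950176439866, 'cx': 317.8800327482519, 'cy': 197.20765720833273, 'xyz': array([ 0.50017654, -0.13245665,  0.31687511]), 'attitude': array([ 2.85109774e+00,  8.44963387e-04, -9.59008854e-01])}
cap_rack [(0.81, [513.0, 354.0], 1610), (0.76, [297.0, 74.0], 14020)]
cap_1_top [(0.67, [321.0, 160.0], 597)]
cap_6_top [(0.95, [232.0, 9.0], 410)]
cap_3_top [(0.79, [309.0, 90.0], 703), (0.39, [459.0, 281.0], 421)]
tcp [ 0.434  -0.177   0.1509] [180.   -0.   35.3] t 2.8 F [-0.3 -0.4  0.8] -> cm [-0.31  0.26  0.09] turn 0.3
```

View pics/w1.png

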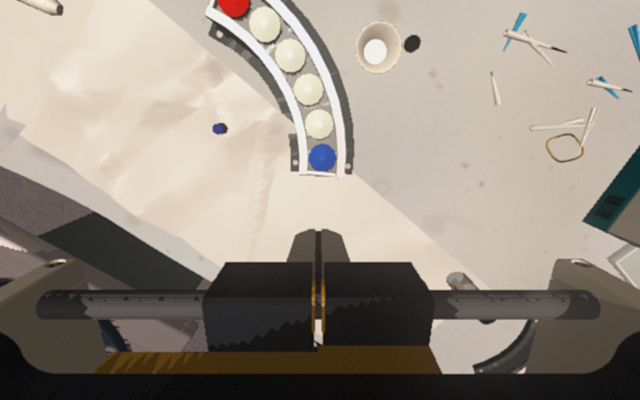

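The picture shows blue at (321,158), whites at (319,123), (308,89), (290,55) and (265,23), and red at (233,3), cut off by the frame. The vial at (219,128) and crucible at (378,47) are clear of the row. The shut tips at (318,232) look about 21 mm wide.

Run:
```python
from h import *
from scipy.optimize import least_squares
im=cv2.imread("pics/w1.png").astype(int);b,g,r=im[...,0],im[...,1],im[...,2]
c=dict(fx=275.9950176439866,fy=275.9950176439866,cx=317.8800327482519,cy=197.20765720833273,xyz=np.array([0.50017654,-0.13245665,0.31687511]),attitude=np.array([2.85109774,8.44963387e-04,-0.959008854]))
G=[(321,158),(319,123),(308,89),(290,55),(265,23)]
m=[]
for i,(u,v) in enumerate(G):
    k=(b-r>50) if i==0 else (r>195)
    k=k.astype(np.uint8)
    w=np.zeros_like(k);cv2.circle(w,(u,v),15,1,-1);k&=w
    k=cv2.morphologyEx(k,cv2.MORPH_OPEN,np.ones((5,5),np.uint8))
    n,l,s,ce=cv2.connectedComponentsWithStats(k);j=1+np.argmax(s[1:,4]);print(s[j],ce[j].round(1));m.append(ce[j])
A=np.radians([-29.5,-17.7,-5.9,5.9,17.7,29.5]);C=np.c_[-.15+.16*np.cos(A),.16*np.sin(A)]
T=lambda p:np.c_[C@np.array([[np.cos(p[2]),np.sin(p[2])],[-np.sin(p[2]),np.cos(p[2])]])+p[:2],np.full(6,.042)]
f=lambda p:(w2px(T(p)[:5],c)-m).ravel()
q=least_squares(f,[.51,-.09,-.44],loss="soft_l1");print(q.x,q.fun.round(1) if 0 else f(q.x).round(1))
print(T(q.x).round(4)); print("yaw",(np.degrees(q.x[2])+90+np.degrees(A)).round(1))
print("red",px2w("wrist",(233,3),.042,c), "tip px of TCP",w2px([.434,-.177,.1509],c))
```

```text
[309 145  26  26 562] [321.8 157.4]
[305 109  28  29 657] [318.5 123.3]
[294  75  29  29 694] [307.9  89. ]
[276  41  29  29 704] [290.  55.]
[251   9  29  29 698] [264.9  23.1]
[ 0.51268276 -0.09274731 -0.45166655] [-0.1  0.2  0.1  0.4  0.2 -0.2  0.  -0.4 -0.3  0.1]
[[ 0.4686 -0.1589  0.042 ]
 [ 0.4936 -0.1376  0.042 ]
 [ 0.5137 -0.1115  0.042 ]
 [ 0.5281 -0.0819  0.042 ]
 [ 0.5361 -0.05    0.042 ]
 [ 0.5374 -0.0172  0.042 ]]
yaw [34.6 46.4 58.2 70.  81.8 93.6]
red [ 0.53342347 -0.01977845  0.042     ] tip px of TCP [315.75112879 241.02690907]
```

```bash
python3 d.py .4686 -.1589 .056 34.6
```

```text
tcp [ 0.434  -0.177   0.1509] [180.   -0.   35.3] t 2.8 F [-0.3 -0.4  0.8] -> cm [3.87 0.51 9.49] turn 0.7
```

```bash
python3 -m jog '[[-1,2,0.3,3,0.7],[-1,3.9,0.5,6,0.7],[-1,3.9,0.5,8,0.7],[-1,3.9,0.5,9,0.7],[-1,3.9,0.5,9.5,0.7],[-1,3.9,0.5,9.5,0.7],[-1,3.9,0.5,9.5,0.7]]'
python3 - <<'E'
from h import *
ci=camera_info("wrist");im=camera("wrist");cv2.imwrite("pics/w2.png",im)
E
python3 d.py .4686 -.1589 .0405 34.6
```

```text
time: 3.5
tool_pos: [0.4693, -0.1598, 0.0566]
tcp_rot: [3.14, -0.001, 0.602]
contact_force: [0.2, 0.6, 0.4]
width: 0.0009
grip_force: 0.0
tcp [ 0.4693 -0.1598  0.0566] [179.9  -0.   34.5] t 3.55 F [0.5 0.1 0.2] -> cm [-0.01 -0.12  1.61] turn -0.1
```

View pics/w2.png

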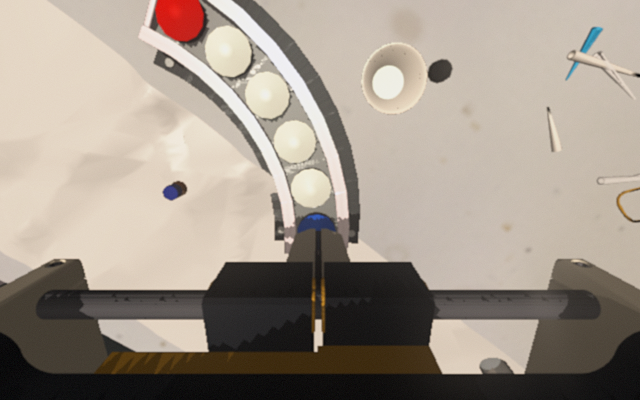

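The tips are centred over the blue cap at (317,222), and the row is clear ahead. I'm pressing slowly.

```bash
python3 -m jog '[[-1,0,-0.1,0.6,0],[-1,0,-0.1,1.0,0],[-1,0,-0.1,1.2,0],[-1,0,-0.1,1.3,0],[-1,0,-0.1,1.4,0],[-1,0,-0.1,1.4,0]]';  python3 -m jog '[[-1,0,0,0.1,0],[-1,0,0,0.2,0],[-1,0,0,0.2,0]]';python3 d.py .4936 -.1376 .040 46.4
```

```text
time: 4.15
tool_pos: [0.4683, -0.1587, 0.0416]
tcp_rot: [-3.142, 0.0, 0.602]
contact_force: [0.4, -0.0, 0.3]
width: 0.0005
grip_force: 0.2
time: 4.45
tool_pos: [0.4684, -0.1588, 0.0399]
tcp_rot: [3.142, -0.0, 0.602]
contact_force: [-1.8, 0.9, 5.7]
width: 0.0008
grip_force: 3.0
tcp [ 0.4684 -0.1588  0.0399] [180.   -0.   34.5] t 4.45 F [-1.8  0.9  5.7] -> cm [ 3.27 -0.32 -0.01] turn -11.9
```

```bash
python3 -m jog '[[-1,0,0,0.05,0],[-1,0,0,0.05,0]]';python3 d.py .4936 -.1376 .0396 46.4
```

```text
time: 4.65
tool_pos: [0.4684, -0.1588, 0.0397]
tcp_rot: [3.142, -0.0, 0.602]
contact_force: [-3.4, 1.2, 12.6]
width: 0.0003
grip_force: 6.1
tcp [ 0.4684 -0.1588  0.0397] [180.   -0.   34.5] t 4.65 F [-3.4  1.2 12.6] -> cm [ 3.28 -0.32  0.01] turn -11.9
```

```bash
python3 -m jog '[[-1,0.5,0,-0.05,-2],[-1,1,-0.05,-0.05,-4],[-1,1.5,-0.1,-0.05,-6],[-1,2,-0.15,-0.05,-8],[-1,2.4,-0.2,-0.05,-9.5],[-1,2.8,-0.25,-0.05,-11],[-1,3.3,-0.32,-0.05,-12],[-1,3.3,-0.32,-0.05,-12]]';python3 d.py .5137 -.1115 .0397 58.2
```

```text
time: 5.45
tool_pos: [0.4935, -0.1379, 0.0395]
tcp_rot: [-3.142, 0.002, 0.813]
contact_force: [-4.8, -8.1, 4.4]
width: 0.0004
grip_force: 6.9
tcp [ 0.4935 -0.1379  0.0395] [-1.80e+02  1.00e-01  4.66e+01] t 5.45 F [-4.8 -8.1  4.4] -> cm [ 3.31 -0.35 -0.02] turn -11.6
```

```bash
cat > fit.py <<'E'
from h import *
from scipy.optimize import least_squares
import sys
ci=camera_info("wrist");im=camera("wrist");cv2.imwrite(f"pics/{sys.argv[1]}.png",im)
idx=[int(k) for k in sys.argv[2]]; zs=[float(k) for k in sys.argv[3].split(",")]
im=im.astype(int);b,g,r=im[...,0],im[...,1],im[...,2]
A=np.radians([-29.5,-17.7,-5.9,5.9,17.7,29.5]);C=np.c_[-.15+.16*np.cos(A),.16*np.sin(A)]
T=lambda p,z:np.c_[C@np.array([[np.cos(p[2]),np.sin(p[2])],[-np.sin(p[2]),np.cos(p[2])]])+p[:2],np.full(6,z)]
p=np.array([.51268,-.09275,-.45167]); m=[]
for i in idx:
    u,v=w2px(T(p,.042),ci)[i-1].round().astype(int)
    k=((r-b>60) if i==6 else (r>190)).astype(np.uint8)
    w=np.zeros_like(k);cv2.circle(w,(int(u),int(v)),28,1,-1);k&=w
    k=cv2.morphologyEx(k,cv2.MORPH_OPEN,np.ones((15,15),np.uint8))
    n,l,s,ce=cv2.connectedComponentsWithStats(k);j=1+np.argmax(s[1:,4]);print(i,(u,v),s[j],ce[j].round(1));m.append(ce[j])
f=lambda p:(np.array([w2px(T(p,z),ci)[i-1] for i,z in zip(idx,zs)])-m).ravel()
q=least_squares(f,p,loss="soft_l1");print(q.x.round(4),f(q.x).round(1));print(T(q.x,.04)[:,:2].round(4).tolist())
print("yaw",(np.degrees(q.x[2])+90+np.degrees(A)).round(1))
E
python3 fit.py w3 3456 .042,.042,.042,.042
```

```text
3 (np.int64(311), np.int64(195)) [298 192  36  31 969] [315.2 206.9]
4 (np.int64(294), np.int64(143)) [287 138  33  32 892] [302.7 153.3]
5 (np.int64(264), np.int64(91)) [263  83  29  32 776] [276.9  98.4]Traceback (most recent call last):
  File "fit.py", line 15, in <module>
    n,l,s,ce=cv2.connectedComponentsWithStats(k);j=1+np.argmax(s[1:,4]);print(i,(u,v),s[j],ce[j].round(1));m.append(ce[j])
                                                     ~~~~~~~~~^^^^^^^^^
    return _wrapfunc(a, 'argmax', axis=axis, out=out, **kwds)
    return bound(*args, **kwds)
ValueError: attempt to get argmax of an empty sequence
```

View pics/w3.png

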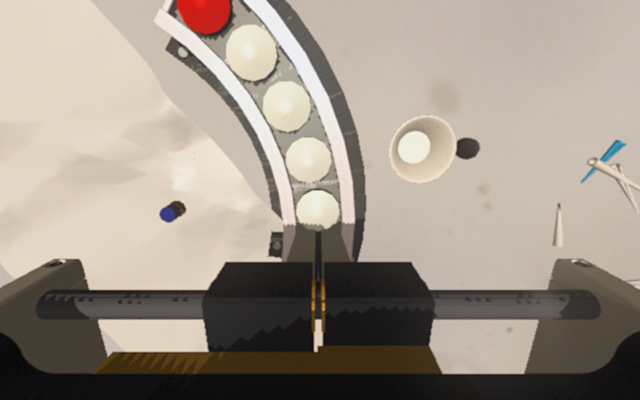

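The first white cap, at (317,210), is still cap 2. The tip caught its side and slid the rack. I'm lifting straight up and re-measuring.

```bash
python3 -m jog '[[-1,0,0,-0.5,0],[-1,-0.5,0,-2,0],[-1,-2,0,-4,0],[-1,-4,0,-6,0],[-1,-4,0,-6,0],[-1,-4,0,-6,0]]'
python3 - <<'E'
from h import *
im=camera("wrist");cv2.imwrite("pics/w4.png",im);ci=camera_info("wrist");print(ci)
A=np.radians([-29.5,-17.7,-5.9,5.9,17.7,29.5]);C=np.c_[-.15+.16*np.cos(A),.16*np.sin(A)]
b=im.astype(int)
for nm,k in dict(blue=b[...,0]-b[...,2]>50,red=b[...,2]-b[...,0]>60,white=(b.min(2)>150)&(b[...,2]>195)).items():
    k=cv2.morphologyEx(k.astype(np.uint8),cv2.MORPH_OPEN,cv2.getStructuringElement(cv2.MORPH_ELLIPSE,(9,9)))
    n,l,s,ce=cv2.connectedComponentsWithStats(k)
    for i in range(1,n):
        if 200<s[i,4]<3000 and max(s[i,2:4])<60: print(nm,s[i],ce[i].round(1),px2w("wrist",ce[i],.042,ci).round(4))
E
python3 d.py .4936 -.1376 .05 46.4
```

```text
time: 6.1
tool_pos: [0.4665, -0.1665, 0.1002]
tcp_rot: [3.14, -0.001, 0.81]
contact_force: [0.5, -0.1, 0.5]
width: 0.0008
grip_force: 0.0
{'fx': 275.9950176439866, 'fy': 275.9950176439866, 'cx': 317.8800327482519, 'cy': 197.20765720833273, 'xyz': array([ 0.52220481, -0.10831168,  0.26624239]), 'attitude': array([ 2.85173134e+00, -2.89742161e-05, -7.61364238e-01])}
blue [301 163  31  31 759] [315.9 177.9] [ 0.4865 -0.1435  0.042 ]
red [146 353  23  12 204] [157.3 357.6] [ 0.2384 -0.1673  0.042 ]
white [ 248    0   38   33 1031] [266.4  13.8] [ 0.5432 -0.0336  0.042 ]
white [ 292   78   36   38 1039] [309.5  96.2] [ 0.5271 -0.094   0.042 ]
white [301 122  33  35 914] [317. 139.] [ 0.509  -0.1212  0.042 ]
tcp [ 0.4664 -0.1661  0.0996] [180.   -0.   46.5] t 6.15 F [-0.6  0.2 -0.3] -> cm [3.94 0.01 4.96] turn 0.1
```

View pics/w4.png

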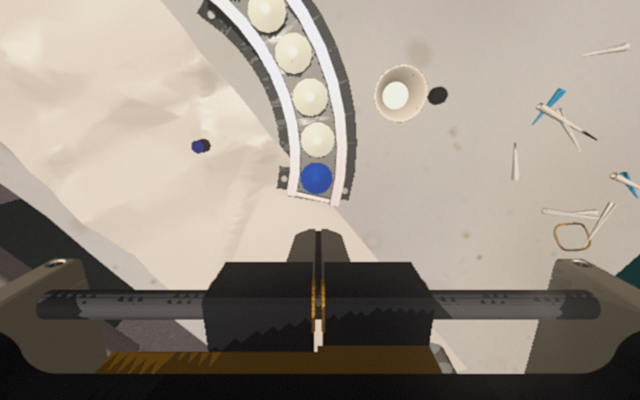

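The rack slid about 24 mm along its row, since the tip met cap 2 below its cone edge. I won't push it back, because that would be another shove. From here I'll pass over between caps at 50 mm height and press each one straight down.

```bash
cat > refit.py <<'E'
from h import *
from scipy.optimize import least_squares
A=np.radians([-29.5,-17.7,-5.9,5.9,17.7,29.5]);C=np.c_[-.15+.16*np.cos(A),.16*np.sin(A)]
W={0:(.4865,-.1435),1:(.509,-.1212),2:(.5271,-.094)}
ci=dict(fx=275.995,fy=275.995,cx=317.88,cy=197.2077,xyz=np.array([0.52220481,-0.10831168,0.26624239]),attitude=np.array([2.85173134,-2.9e-05,-.761364238]))
W={0:px2w("",(315.9,177.9),.038,ci)[:2],1:W[1],2:W[2],3:px2w("",(293,53),.042,ci)[:2]}
T=lambda p:C@np.array([[np.cos(p[2]),np.sin(p[2])],[-np.sin(p[2]),np.cos(p[2])]])+p[:2]
f=lambda p:np.concatenate([T(p)[i]-W[i] for i in W])
q=least_squares(f,[.52,-.08,-.44]);print(q.x,(f(q.x)*1e3).round(1));print(T(q.x).round(4).tolist(),(np.degrees(q.x[2])+90+np.degrees(A)).round(1))
E
python3 refit.py; python3 d.py .4865 -.1435 .05 35
```

```text
[ 0.52476514 -0.07538789 -0.38142501] [-0.3 -0.4 -0.1 -0.2  0.  -0.1  0.4  0.7]
[[0.4855, -0.1445], [0.5089, -0.1214], [0.5271, -0.0941], [0.5394, -0.0635], [0.5451, -0.0311], [0.5441, 0.0017]] [38.6 50.4 62.2 74.  85.8 97.6]
tcp [ 0.4664 -0.1661  0.0996] [180.   -0.   46.5] t 6.15 F [-0.6  0.2 -0.3] -> cm [ 3.03 -0.1   4.96] turn 11.5
```

```bash
python3 -m jog '[[-1,1.5,-0.1,1.5,4],[-1,2.9,-0.1,3.5,7.9],[-1,2.9,-0.1,4.9,7.9],[-1,2.9,-0.1,5.5,7.9],[-1,2.9,-0.1,5.8,7.9],[-1,2.9,-0.1,5.95,7.9],[-1,2.9,-0.1,6.05,7.9],[-1,2.9,-0.1,6.05,7.9]]'; python3 d.py .5089 -.1214 .05 50.4
```

```text
time: 6.95
tool_pos: [0.4855, -0.1447, 0.0399]
tcp_rot: [3.142, -0.0, 0.673]
contact_force: [-2.0, 2.4, 5.3]
width: 0.0003
grip_force: 2.6
tcp [ 0.4855 -0.1447  0.0399] [180.   -0.   38.6] t 6.95 F [-2.   2.4  5.3] -> cm [ 3.28 -0.36 -1.01] turn -11.8
```

```bash
python3 -m jog '[[-1,0,0,-1,0],[-1,1.6,-0.15,-1,-6],[-1,3.3,-0.36,-1,-11.8],[-1,3.3,-0.36,-0.7,-11.8],[-1,3.3,-0.36,-0.4,-11.8],[-1,3.3,-0.36,-0.15,-11.8],[-1,3.3,-0.36,0.02,-11.8],[-1,3.3,-0.36,0.02,-11.8]]'; python3 d.py .5271 -.0941 .05 62.2
```

```text
time: 7.75
tool_pos: [0.509, -0.1218, 0.0398]
tcp_rot: [3.141, -0.0, 0.877]
contact_force: [-2.4, 2.5, 12.6]
width: 0.0006
grip_force: 6.4
tcp [ 0.509  -0.1218  0.0398] [180.   -0.   50.3] t 7.75 F [-2.4  2.5 12.6] -> cm [ 3.28 -0.38 -1.02] turn -11.9
```

```bash
python3 -m jog '[[-1,0,0,-1,0],[-1,1.6,-0.15,-1,-6],[-1,3.3,-0.38,-1,-11.9],[-1,3.3,-0.38,-0.7,-11.9],[-1,3.3,-0.38,-0.4,-11.9],[-1,3.3,-0.38,-0.15,-11.9],[-1,3.3,-0.38,-0.02,-11.9],[-1,3.3,-0.38,-0.02,-11.9]]'; python3 d.py .5394 -.0635 .05 74
python3 - <<'E'
from h import *
im=camera("wrist");cv2.imwrite("pics/w5.png",im);ci=camera_info("wrist")
b=im.astype(int)
print("pred",w2px(np.array([[.5394,-.0635,.042],[.5451,-.0311,.042],[.5441,.0017,.042]]),ci).round(1).tolist())
for nm,k in dict(red=b[...,2]-b[...,0]>60,white=(b.min(2)>150)&(b[...,2]>195)).items():
    k=cv2.morphologyEx(k.astype(np.uint8),cv2.MORPH_OPEN,cv2.getStructuringElement(cv2.MORPH_ELLIPSE,(15,15)))
    n,l,s,ce=cv2.connectedComponentsWithStats(k)
    for i in range(1,n):
        if 200<s[i,4]<4000 and max(s[i,2:4])<75: print(nm,s[i],ce[i].round(1),px2w("wrist",ce[i],.042,ci).round(4))
E
```

```text
time: 8.55
tool_pos: [0.5269, -0.094, 0.0398]
tcp_rot: [-3.141, 0.0, 1.085]
contact_force: [-2.3, 2.1, 12.2]
width: 0.0005
grip_force: 6.2
tcp [ 0.5269 -0.094   0.0398] [-180.     0.    62.2] t 8.55 F [-2.3  2.1 12.2] -> cm [ 3.28 -0.32 -1.02] turn -11.8
pred [[311.6, 194.7], [293.9, 143.5], [263.6, 91.7]]
red [ 241   66   49   53 2022] [264.8  92.4] [0.5445 0.0011 0.042 ]
white [226 100  16  17 211] [233.4 108.1] [0.5244 0.0022 0.042 ]
white [ 272  120   46   48 1700] [294.6 143.7] [ 0.5454 -0.0314  0.042 ]
white [ 291  174   43   42 1417] [311.9 194.5] [ 0.5396 -0.0635  0.042 ]
```

View pics/w5.png

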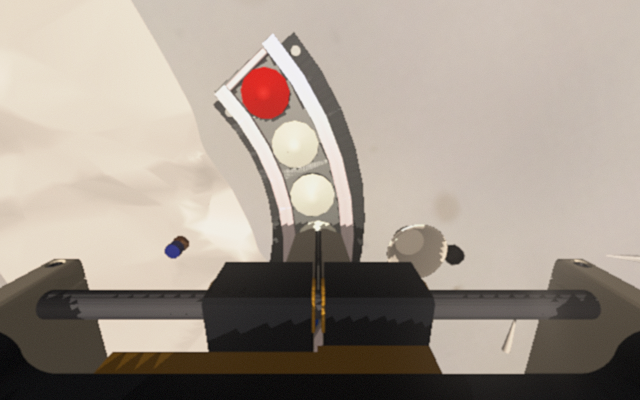

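The picture shows cap 4 at (312,195), cap 5 at (294,144) and red at (264,92), all within 1 px of prediction. The rack is no longer moving, and the vial and crucible are untouched.

```bash
python3 -m jog '[[-1,0,0,-1,0],[-1,1.6,-0.15,-1,-6],[-1,3.3,-0.32,-1,-11.8],[-1,3.3,-0.32,-0.7,-11.8],[-1,3.3,-0.32,-0.4,-11.8],[-1,3.3,-0.32,-0.15,-11.8],[-1,3.3,-0.32,0,-11.8],[-1,3.3,-0.32,0,-11.8]]'; python3 d.py .5452 -.0312 .05 85.8
```

```text
time: 9.4
tool_pos: [0.5395, -0.0633, 0.0398]
tcp_rot: [-3.141, 0.0, 1.291]
contact_force: [-3.7, 1.1, 12.6]
width: 0.0005
grip_force: 6.0
tcp [ 0.5395 -0.0633  0.0398] [-180.    0.   74.] t 9.4 F [-3.7  1.1 12.6] -> cm [ 3.24 -0.34 -1.02] turn -11.8
```

```bash
python3 -m jog '[[-1,0,0,-1,0],[-1,1.6,-0.15,-1,-6],[-1,3.25,-0.34,-1,-11.8],[-1,3.25,-0.34,-0.7,-11.8],[-1,3.25,-0.34,-0.4,-11.8],[-1,3.25,-0.34,-0.15,-11.8],[-1,3.25,-0.34,0,-11.8],[-1,3.25,-0.34,0,-11.8]]'; python3 d.py .5442 .0015 .05 97.6
```

```text
time: 10.2
tool_pos: [0.5453, -0.0312, 0.0398]
tcp_rot: [-3.142, 0.0, 1.497]
contact_force: [-2.7, 1.4, 11.8]
width: 0.0007
grip_force: 6.0
tcp [ 0.5453 -0.0312  0.0398] [-180.     0.    85.8] t 10.2 F [-2.7  1.4 11.8] -> cm [ 3.25 -0.35 -1.02] turn -11.8
```

```bash
python3 -m jog '[[-1,0,0,-1,0],[-1,1.6,-0.15,-1,-6],[-1,3.25,-0.35,-1,-11.8],[-1,3.25,-0.35,-0.7,-11.8],[-1,3.25,-0.35,-0.4,-11.8],[-1,3.25,-0.35,-0.15,-11.8],[-1,3.25,-0.35,0,-11.8],[-1,3.25,-0.35,0,-11.8]]'; python3 d.py .45 -.10 .19 97.6
```

```text
time: 11.0
tool_pos: [0.5443, 0.0015, 0.0398]
tcp_rot: [-3.142, 0.0, 1.703]
contact_force: [-3.8, 1.2, 12.3]
width: 0.0009
grip_force: 6.0
tcp [0.5443 0.0015 0.0398] [-180.     0.    97.6] t 11.0 F [-3.8  1.2 12.3] -> cm [ -8.82 -10.68 -15.02] turn -0.0
```

Lifting clear and taking a closing look at the row.

```bash
python3 -m jog '[[-1,0,0,-1,0],[-1,0,0,-4,0],[-1,0,0,-8,0],[-1,-3,-3,-11,0],[-1,-6,-5,-13,0],[-1,-9,-5,-14,0],[-1,-12,-5,-14,0],[-1,-12,-5,-14,0]]';python3 -m jog '[[-1,0,0,0,0],[-1,0,0,0,0]]'
python3 - <<'E'
from h import *
cv2.imwrite("pics/w6.png",camera("wrist"))
E
```

```text
time: 11.8
tool_pos: [0.5109, -0.1267, 0.1798]
tcp_rot: [3.14, 0.001, 1.701]
contact_force: [-0.2, 0.7, 0.2]
width: 0.0007
grip_force: 0.0
time: 12.0
tool_pos: [0.5103, -0.1229, 0.1789]
tcp_rot: [-3.141, -0.0, 1.705]
contact_force: [0.1, -0.5, -0.2]
width: 0.0006
grip_force: 0.0
```

View pics/w6.png

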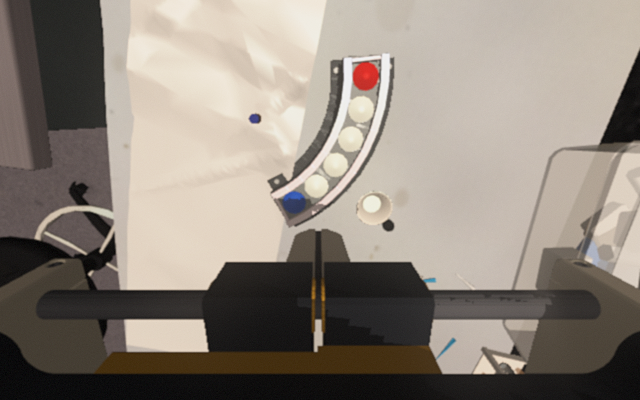

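All six caps, from blue at (294,203) to red at (365,76), sit level in the rack. The vial at (255,118) and crucible at (374,207) are still standing, and the hand is clear.

```bash
python3 -c "
from rig import *
print(finish_job())"
```

```text
the job is handed in; nothing more can be done
None
```

All six caps were pressed flush in order, blue to red, the hand is clear and the bystanders I could see were untouched; but the first slide caught cap 2 and shoved the rack about 21 mm (and 4°), against the no-shove instruction, so I left it there and pressed caps 2–6 straight down, lifting between them instead of running along the row.

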